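# Snap a drive board onto four nylon posts in an open gauge controller

## Robot

A 6-joint arm with a two-finger parallel gripper is mounted at the origin on the work surface. World frame = base frame: x ahead of the robot, y to its left, z up, the work surface at z = 0. Lengths are in m, angles in rad, forces in N, time in s.
With the tool pointing down it reaches from about 0.325 to 0.875 m from the base axis. Payload 4.4 kg.
Tool frame: the origin (TCP) lies on the centre line of the jaws, within the pads' length; the fingertips stand 14 mm ahead of it and the grasp point (between the pads) lies 5 mm behind it (ctrl.tcp_to_tips is the distance from the TCP to the fingertips, in m); z points along the fingers, y is the direction in which the jaws open and shut (so a half turn about z gives the same grasp; the last joint's range is limited). The gripper opens to 85 mm and grips with 20 to 120 N. Pads are 22 mm wide; open, the fingers measure 114 mm over their backs; the gripper's body (76 mm by 85 mm) begins 54 mm behind the grasp point. The pads swing forward as they close: fully open they stand 13 mm farther back than shut.
Start: joints at [-1.444, 0.207, 1.542, -0, 1.393, -0.15], TCP at [0.158, -0.553, 0.245] pointing down, gripper open.
Joint ranges: [-2.73, 2.73], [-0.86, 2.22], [0.23, 2.46], [-1.11, 4.25], [0.08, 2.63], [-2.82, 2.82]. Speed limits (rad/s): [2.79, 2.79, 3.14, 3.14, 3.14, 3.14].

## Interface

Orientations are given as a rotation vector (axis times angle).
In Python, from plant import ctrl gives the robot as it stands. The module is installed in compiled form; this text tells all that it offers.
- The arm moves only by the shell command python3 -m jog 'ROWS' [FORCE]. ROWS is JSON, a list that holds one entry, the list of rows, each a list of 7 numbers: the shift along the world's x, y, z in mm, then the turn, a rotation vector about the world's x, y, z in degrees, then the finger opening in mm, from 0 to 85.4. In form: [[[x, y, z, wx, wy, wz, hand], ...]]. A call has 1 to 10 rows; each row is the pose to reach, as a shift and turn from the pose commanded when the call began; what a row does not reach only later rows make up. A row lasts 1/10 s, in which the tool goes at most 50 mm and 8.59 degrees, less where a joint would pass 70% of its speed; a pose out of reach is approached as far as the arm can. A call with a gripper value outside its range is refused whole. The fingers move at their own pace and stop on an object; FORCE is the grip in N (left out, the last holds). Time passes only in rows, so rows that repeat a pose let the fingers close. It gives the time, the measured TCP pose, the force and the opening at its end, in the units of the state.
- ctrl.read_state(): the state, without advancing time (a new reading comes with each control period).
- ctrl.grab_frame(name): name is "scene" or "top" or "wrist"; returns a dict with "img" (480x640x3 uint8, blue, green, red), "K" (3x3 intrinsics, pixels), "cam_to_world" (4x4, takes a point from camera to world coordinates). Camera axes: x right, y down, z forward; pixel columns grow to the right and rows downward; lengths in m; the calibration is good to about 2 mm. A picture is of the moment at which its call begins. There is no depth.
- ctrl.sign_off(): hands the job in, once; it reports no verdict.
The state is a dict: "time_s": time; "qpos": joint angles; "qvel": joint speeds; "tau": joint torques, N m; "position": TCP position; "ee_rot": TCP orientation; "contact_force": force on the tool from outside, world axes, zero at the start; "torque": the same for the moment, N m; "opening": finger opening in m.
Only numpy, scipy, OpenCV 4.12 (cv2) and the standard library are available. Lean on these libraries where they do the work, as an engineer would, in place of code of your own. Each camera call takes 0.05 s, during which the arm holds its last target.

## Task

Fit the loose green drive board into the open grey controller case: set its four corner holes over the four white snap posts with its steel sockets towards the side wall that is cut low, and press it down evenly, by feel, until every post has clicked through and the board sits fully home all round. The case stands on soft foam and gives under your hand, so push far enough for each click but never lean on it with more than about 30 N, and never let the board tip by more than about 5 degrees. Leave the ring gauge, screwdriver, jar and master shaft where they are.

Things in the scene. Friction and masses are not known exactly. Their poses are not given: they have to be found in the camera images.
- board: green circuit board 150 x 100 x 2.4 mm, about 0.4 kg, lying flat. Origin: centre of its underside; x along its length, z up. An aluminium heat sink 56 (x) x 30 (y) x 30 mm tall stands on its middle: grip it across y. Two steel sockets 11 mm high lie along the -y edge, two 22 mm capacitors at x +-38, y +36; an orange header 9 mm high at x +40. Both end strips, |x| 50 to 75 mm, are bare.
- hole0 (a point): centre of the 7.5 mm hole at board x -67, y +42 mm, on the board's underside (8 mm from two edges); it belongs on post0
- hole1 (a point): centre of the 7.5 mm hole at board x +67, y +42 mm, on the board's underside (8 mm from two edges); it belongs on post1
- hole2 (a point): centre of the 7.5 mm hole at board x +67, y -42 mm, on the board's underside (8 mm from two edges); it belongs on post2
- hole3 (a point): centre of the 7.5 mm hole at board x -67, y -42 mm, on the board's underside (8 mm from two edges); it belongs on post3
- seat (a point): in the open grey case (257 x 152 mm, on a pink foam pad): middle of its four posts at shoulder height, 14 mm above the case's underside. x points to the end with the vented power supply, which starts 107 mm from here and rises 24 mm above it; the walls rise 11 mm above it, 76 mm off at +-y and 95 mm off at -x; the -y wall is cut low. Board home: board axes along these, its origin here.
- post0 (a point): white nylon snap post at x -67, y +42 mm from seat: point on the axis at its shoulder, where the board's underside rests when home. Above it a split arrowhead 10.5 mm high, pointed at the top, with two sprung barbs about 11 mm across that click out over the board.
- post1 (a point): white nylon snap post at x +67, y +42 mm from seat: point on the axis at its shoulder, where the board's underside rests when home. Above it a split arrowhead 10.5 mm high, pointed at the top, with two sprung barbs about 11 mm across that click out over the board.
- post2 (a point): white nylon snap post at x +67, y -42 mm from seat: point on the axis at its shoulder, where the board's underside rests when home. Above it a split arrowhead 10.5 mm high, pointed at the top, with two sprung barbs about 11 mm across that click out over the board.
- post3 (a point): white nylon snap post at x -67, y -42 mm from seat: point on the axis at its shoulder, where the board's underside rests when home. Above it a split arrowhead 10.5 mm high, pointed at the top, with two sprung barbs about 11 mm across that click out over the board.
- chassis (a joint): how far the case has sunk straight down into its foam pad, m: 0 at the start, growing downward; the board's weight alone sinks it 1 to 2 mm, a firm push up to 14 mm. The loose board rests on the arrowheads about 6.7 mm above home. Each post clicks at about 9 to 12 N, the two of one end together at about 18 to 24 N, pressed midway between them on the bare end strip.
- ring_gauge: bystander: steel ring, 64 mm across, 18 mm high, origin under its centre
- screwdriver: bystander: screwdriver with a red handle lying on the bench, about 200 mm long, origin under its middle
- post_jar: bystander: small clear jar with an orange cap, 44 mm across, 55 mm high, origin under its centre
- master_shaft: bystander: turned steel master shaft standing upright, 56 mm foot, 75 mm high, origin under its centre

How it is judged:
By the outcome, as a careful person would: the job done as asked, in the order asked, and still so for the second after the job is handed in, with the robot touching nothing.
It also fails if it takes over 45 s, if anything falls off the work surface, if the arm or the gripper's body presses on something with over 40 N, if the wrist force passes 120 N, or if a joint passes its speed limit or range.

## Working session

There is one attempt and no reset: what is moved stays moved. The work goes in short steps, Python scripts to look and compute and a shell command to move; the robot and the scene stay as the last step left them, time stands still between calls to the robot, and variables do not carry over. Pictures are saved under pics/ and viewed, and the job is handed in when it is done.

```bash
mkdir -p pics; ls; python3 - <<'E'
from plant import ctrl
import cv2
s=ctrl.read_state(); print(s)
for n in ["scene","top","wrist"]:
    f=ctrl.grab_frame(n); cv2.imwrite(f"pics/{n}0.png",f["img"]); print(n,f["K"].tolist(),f["cam_to_world"].round(4).tolist())
E
```

```text
pics
{'time_s': 0.0, 'qpos': array([-1.44353972e+00,  2.07457113e-01,  1.54297785e+00, -3.09833923e-06,
        1.39351345e+00, -1.50484801e-01]), 'qvel': array([-9.10109060e-04, -8.17310399e-04,  5.39639670e-06, -8.56335922e-04,
        5.21559092e-04,  1.02668802e-03]), 'tau': array([-4.49264935e-04, -3.83041263e+01, -2.91596013e+01, -2.88261235e-04,
        1.06232459e-02, -8.96601023e-06]), 'position': array([ 0.15755756, -0.5522225 ,  0.24409334]), 'ee_rot': array([-3.10901531e+00, -4.34549047e-01, -3.81580733e-05]), 'contact_force': array([ 0.19183457,  0.68133072, -0.77649369]), 'torque': array([-0.0363009 , -0.01027874,  0.03029861]), 'opening': 0.08556127321075935}
scene [[519.9116337566774, 0.0, 319.0899831165525], [0.0, 519.9116337566774, 235.8487741029091], [0.0, 0.0, 1.0]] [[-0.2217, 0.8318, -0.5089, 1.2266], [0.9751, 0.1859, -0.121, 0.1554], [-0.006, -0.5231, -0.8523, 1.0809], [0.0, 0.0, 0.0, 1.0]]
top [[597.5098635203253, 0.0, 302.758688476403], [0.0, 597.5098635203253, 238.88329043839454], [0.0, 0.0, 1.0]] [[-0.0077, -0.9819, 0.1893, 0.311], [-0.9999, 0.0091, 0.0061, -0.0016], [-0.0077, -0.1892, -0.9819, 1.5343], [0.0, 0.0, 0.0, 1.0]]
wrist [[386.6070543522388, 0.0, 316.4490773510089], [0.0, 386.6070543522388, 237.28614619412647], [0.0, 0.0, 1.0]] [[0.2748, -0.9213, -0.2752, 0.2278], [-0.9615, -0.2637, -0.0772, -0.5333], [-0.0015, 0.2858, -0.9583, 0.3729], [0.0, 0.0, 0.0, 1.0]]
```

View pics/scene0.png

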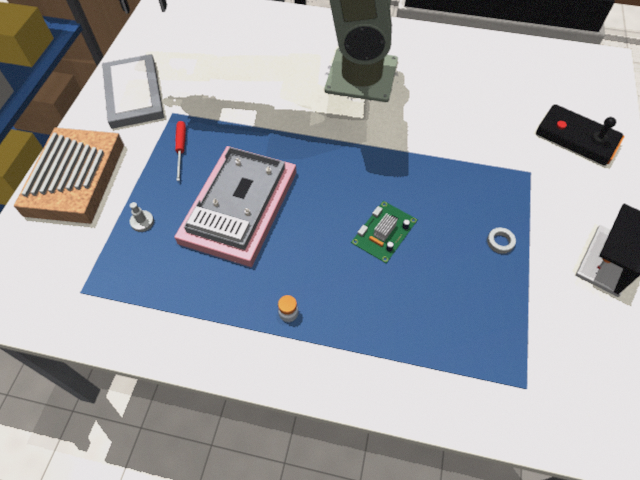

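View pics/top0.png

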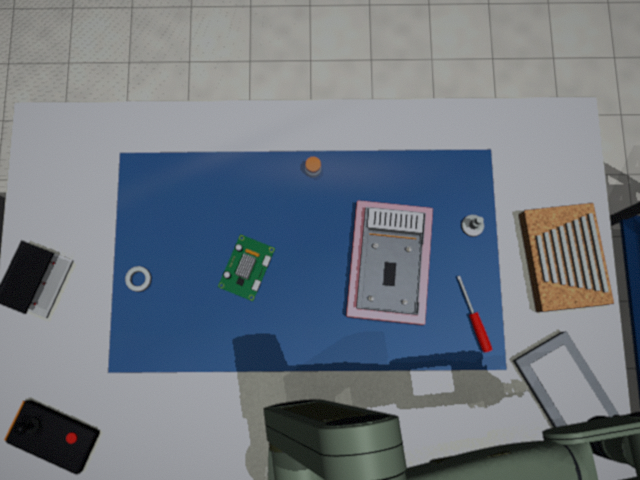

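View pics/wrist0.png

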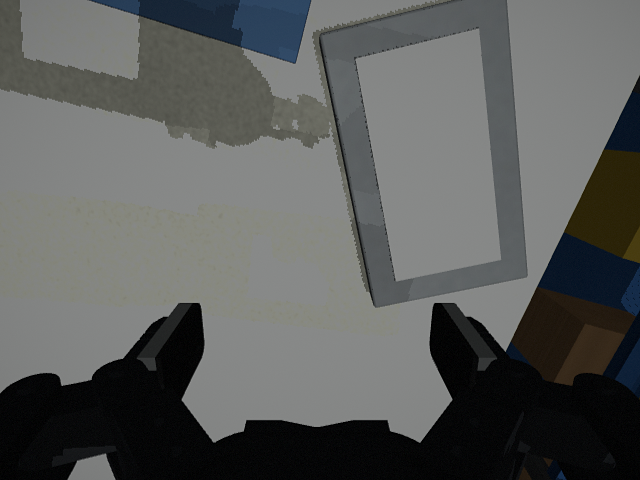

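```bash
cat > h.py <<'E'
import numpy as np, cv2
from plant import ctrl
def ray(f,uv):
    K=f["K"];T=f["cam_to_world"]
    d=np.linalg.inv(K)@np.array([uv[0],uv[1],1.]);return T[:3,3],T[:3,:3]@d
def onz(f,uv,z):
    o,d=ray(f,uv);return o+d*(z-o[2])/d[2]
def tri(obs):
    A=np.zeros((3,3));b=np.zeros(3);L=[]
    for f,uv in obs:
        o,d=ray(f,uv);d=d/np.linalg.norm(d);P=np.eye(3)-np.outer(d,d);A+=P;b+=P@o;L.append((P,o))
    p=np.linalg.solve(A,b);return p,[round(1000*float(np.linalg.norm(P@(p-o))),2) for P,o in L]
def proj(f,p):
    T=f["cam_to_world"];c=T[:3,:3].T@(np.asarray(p)-T[:3,3]);u=f["K"]@c;return u[:2]/u[2]
def save(f,n): cv2.imwrite(f"pics/{n}.png",f["img"])
E
python3 - <<'E'
import sys;sys.path.insert(0,'.')
from h import *
f=ctrl.grab_frame("top");g=ctrl.grab_frame("scene")
im=np.hstack([cv2.resize(f["img"][220:320,205:285],None,fx=5,fy=5,interpolation=2),cv2.resize(g["img"][190:270,340:424],None,fx=4.7,fy=6.25,interpolation=2)])
cv2.imwrite("pics/z1.png",im)
print("board",onz(f,(248,267),0.0),"case",onz(f,(388,272),0.05))
print("board scene",onz(g,(385,231),0.0))
E
```

```text
board [0.53381306 0.15053935 0.        ] case [ 0.51082839 -0.2048504   0.05      ]
board scene [0.53228497 0.15648262 0.        ]
```

View pics/z1.png

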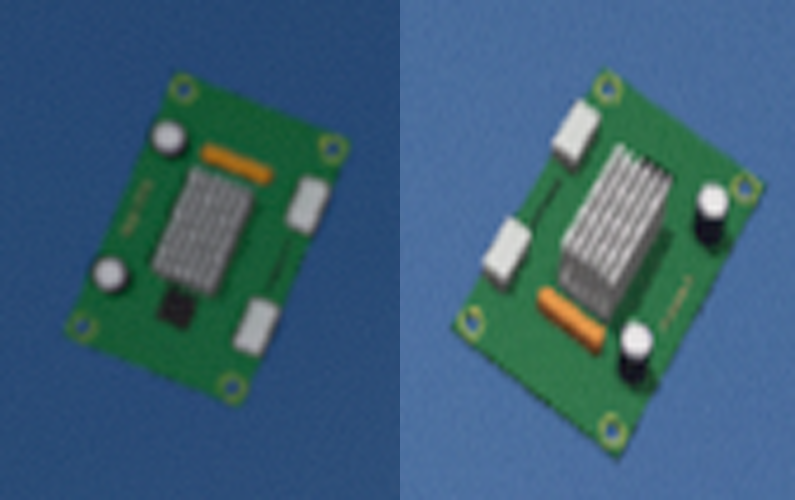

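```bash
python3 -m jog '[[[35,30,0,0,0,-2,85],[70,62,0,0,0,-5,85],[105,94,0,0,0,-8,85],[140,125,0,0,0,-10,85],[175,156,0,0,0,-12,85],[210,188,0,0,0,-14,85],[245,219,0,0,0,-16,85],[280,250,0,0,0,-18,85],[315,282,0,0,0,-20,85],[350,313,0,0,0,-21,85]]]'
python3 -m jog '[[[16,15,0,0,0,0,85],[32,30,0,0,0,0,85],[32,30,0,0,0,0,85]]]'
python3 - <<'E'
from h import *
f=ctrl.grab_frame("wrist");save(f,"w1");print(f["cam_to_world"].round(3).tolist())
np.savez("f1.npz",**f)
E
```

```text
time_s: 1.25
position: [0.5088, -0.2383, 0.2453]
ee_rot: [3.138, -0.141, 0.0]
contact_force: [1.4, -0.9, 0.6]
opening: 0.0853
time_s: 1.55
position: [0.5412, -0.2078, 0.245]
ee_rot: [-3.138, 0.133, -0.001]
contact_force: [-0.5, -0.6, 1.0]
opening: 0.0847
[[-0.084, -0.955, -0.285, 0.614], [-0.996, 0.081, 0.024, -0.215], [-0.0, 0.286, -0.958, 0.374], [0.0, 0.0, 0.0, 1.0]]
```

View pics/w1.png

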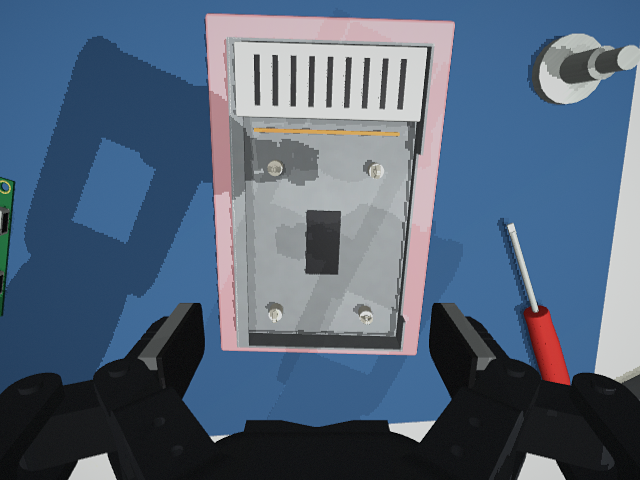

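```bash
python3 -m jog '[[[-10,40,0,0,0,0,85],[-20,80,0,0,0,0,85],[-20,80,0,0,0,0,85],[-20,80,0,0,0,0,85]]]'
python3 - <<'E'
from h import *
f=ctrl.grab_frame("wrist");save(f,"w2")
np.savez("f2.npz",**f)
a=np.load("f1.npz")
im=np.vstack([cv2.resize(a["img"][140:340,220:420],(500,500),interpolation=2)[:300],])
c=[cv2.resize(a["img"][y-20:y+20,x-20:x+20],(240,240),interpolation=2) for x,y in [(276,169),(376,171),(366,317),(275,314)]]
cv2.imwrite("pics/z2.png",np.vstack([np.hstack(c[:2]),np.hstack(c[2:])]))
E
```

```text
time_s: 2.0
position: [0.519, -0.1302, 0.2454]
ee_rot: [3.138, -0.139, 0.0]
contact_force: [-0.6, -0.4, -1.0]
opening: 0.0854
```

View pics/z2.png

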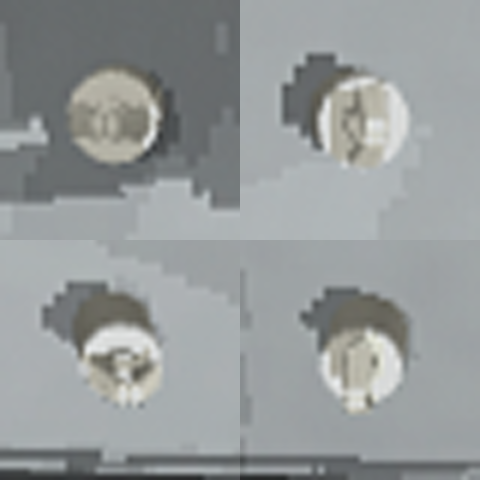

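View pics/w2.png

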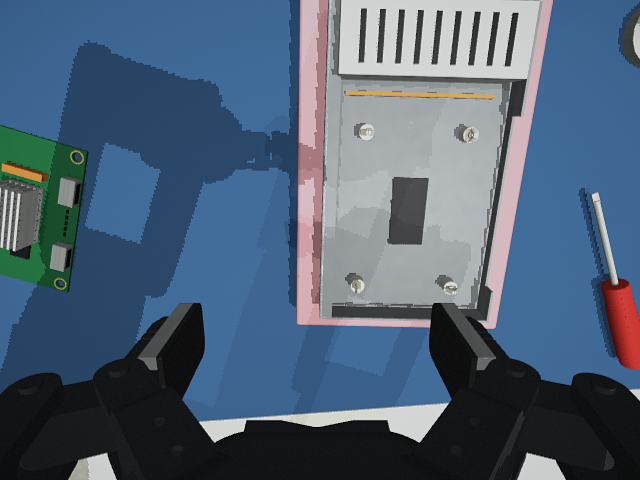

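```bash
python3 - <<'E'
from h import *
a=np.load("f2.npz")
c=[cv2.resize(a["img"][y-20:y+20,x-20:x+20],(240,240),interpolation=2) for x,y in [(366,131),(468,134),(451,287),(357,285)]]
cv2.imwrite("pics/z3.png",np.vstack([np.hstack(c[:2]),np.hstack(c[2:])]))
E
```

```text
(no output)
```

View pics/z3.png

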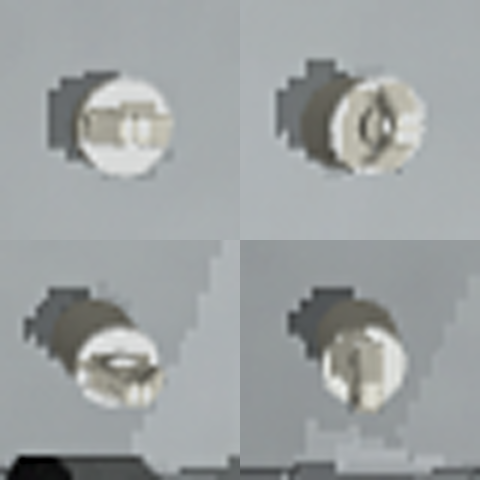

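```bash
python3 - <<'E'
from h import *
a=np.load("f1.npz");b=np.load("f2.npz")
A=[(275,168.3),(376.5,171),(366.3,317.5),(275,315.3)]
B=[(366.8,132.2),(471,134.8),(450.7,288.2),(357.7,286.3)]
P=[]
for u,v in zip(A,B):
    p,r=tri([(a,u),(b,v)]);P.append(p);print(p.round(4),r)
P=np.array(P)  # post1,post2,post3,post0
print(P.mean(0)); z=P[:,2].mean()
for f,U in((a,A),(b,B)):
    Q=np.array([onz(f,u,z) for u in U]);c=Q.mean(0)
    ex=(Q[0]+Q[1]-Q[2]-Q[3]); print(c,np.degrees(np.arctan2(ex[1],ex[0])),[round(float(np.linalg.norm(Q[i]-Q[j])),4) for i,j in((0,1),(1,2),(2,3),(3,0))])
E
```

```text
[ 0.5803 -0.1775  0.0513] [0.01, 0.01]
[ 0.5711 -0.2609  0.0524] [0.09, 0.09]
[ 0.4377 -0.246   0.0527] [0.03, 0.03]
[ 0.4472 -0.1623  0.0532] [0.01, 0.01]
[ 0.5090808  -0.21166931  0.05241515]
[ 0.50897529 -0.21166947  0.05241515] -6.450914135206063 [0.0837, 0.1345, 0.0844, 0.1345]
[ 0.50894637 -0.21167886  0.05241515] -6.359050036708558 [0.084, 0.1342, 0.0842, 0.1343]
```

```bash
python3 -m jog '[[[8,45,0,0,0,-3,85],[16,90,0,0,0,-6,85],[24,135,0,0,0,-9,85],[32,180,0,0,0,-12,85],[40,225,0,0,0,-15,85],[46,265,0,0,0,-18,85],[46,265,0,0,0,-18,85],[46,265,0,0,0,-18,85]]]'
python3 - <<'E'
from h import *
f=ctrl.grab_frame("wrist");save(f,"w3")
np.savez("f3.npz",**f)
E
python3 -m jog '[[[20,-30,0,0,0,0,85],[30,-50,0,0,0,0,85],[30,-50,0,0,0,0,85],[30,-50,0,0,0,0,85]]]'
python3 - <<'E'
from h import *
f=ctrl.grab_frame("wrist");save(f,"w4")
np.savez("f4.npz",**f)
E
```

```text
time_s: 2.85
position: [0.5663, 0.1344, 0.2451]
ee_rot: [3.077, -0.627, 0.0]
contact_force: [-0.2, 0.0, -0.4]
opening: 0.0848
time_s: 3.3
position: [0.5957, 0.0829, 0.2451]
ee_rot: [-3.077, 0.634, 0.001]
contact_force: [-1.2, 0.0, 0.6]
opening: 0.0852
```

View pics/w3.png

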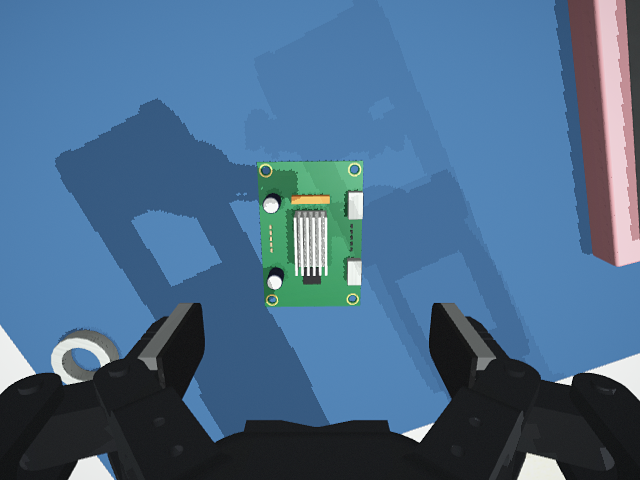

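View pics/w4.png

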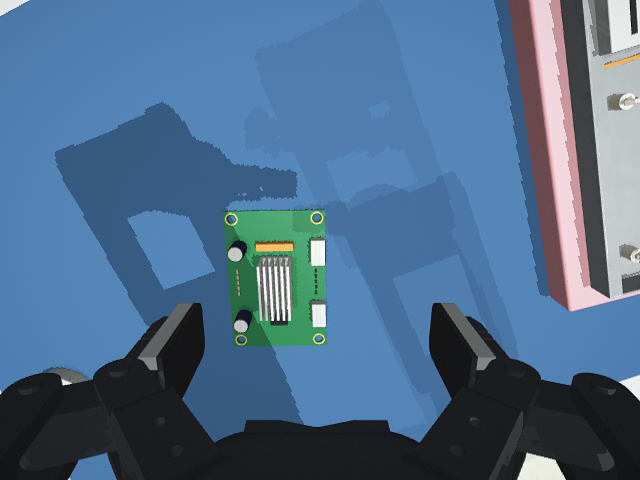

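```bash
python3 - <<'E'
from h import *
F=[np.load("f3.npz"),np.load("f4.npz")]
G=[[(265,171),(354,170),(352,299),(272,300)],[(231,219),(317,218),(319,339),(241,340)]]
C=[];t=[]
for f,g in zip(F,G):
    cc=[]
    for x,y in g:
        cr=f["img"][y-9:y+10,x-9:x+10].astype(int)
        m=((cr[...,2]>110)&(cr[...,0]<cr[...,2]*0.85)).astype(np.uint8)   # yellow: red high
        pts=np.argwhere(m)[:,::-1].astype(np.float32)
        (cx,cy),r=cv2.minEnclosingCircle(pts)
        cc.append((x-9+cx,y-9+cy)); print(np.round(cc[-1],1),round(r,1),len(pts),(pts.mean(0)+[x-9,y-9]).round(1))
        t.append(cv2.resize(f["img"][y-12:y+13,x-12:x+13],(150,150),interpolation=0))
    C.append(cc)
cv2.imwrite("pics/z4.png",np.vstack([np.hstack(t[:4]),np.hstack(t[4:])]))
P=[]
for u,v in zip(*C):
    p,r=tri([(F[0],u),(F[1],v)]);P.append(p);print(p.round(4),r)
P=np.array(P);z=P[:,2].mean();print("mean",P.mean(0))
for f,U in zip(F,C):
  for zz in(z,0.0024):
    Q=np.array([onz(f,u,zz) for u in U]);c=Q.mean(0)
    ex=(Q[0]+Q[1]-Q[2]-Q[3]); print(c.round(4),np.degrees(np.arctan2(ex[1],ex[0])).round(2),[round(float(np.linalg.norm(Q[i]-Q[j])),4) for i,j in((0,1),(1,2),(2,3),(3,0))])
E
```

```text
[265.  170.3] 7.0 71 [265.1 170.3]
[354.1 168.9] 6.9 63 [353.9 168.8]
[352.  298.5] 6.2 62 [352.1 298.8]
[271.5 299.5] 6.0 59 [271.5 299.7]
[230.8 218.8] 6.7 64 [230.9 218.8]
[316.4 217.4] 6.6 69 [316.1 217.4]
[318.5 338.5] 5.7 60 [318.5 338.2]
[240.7 339.6] 5.9 49 [240.4 339.2]
[0.612  0.1669 0.0034] [0.04, 0.04]
[0.5805 0.0886 0.0059] [0.07, 0.07]
[0.4566 0.1395 0.0061] [0.17, 0.17]
[0.4882 0.2173 0.0055] [0.12, 0.12]
mean [0.53432574 0.15306172 0.00522362]
[0.5343 0.1531 0.0052] -22.33 [0.0842, 0.1341, 0.0841, 0.1339]
[0.5335 0.1534 0.0024] -22.33 [0.0849, 0.1352, 0.0847, 0.1349]
[0.5341 0.153  0.0052] -22.32 [0.084, 0.1343, 0.0841, 0.1343]
[0.5331 0.1537 0.0024] -22.32 [0.0847, 0.1354, 0.0847, 0.1353]
```

View pics/z4.png

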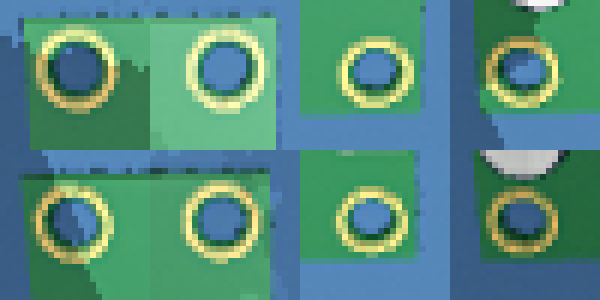

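```bash
python3 -c "
from plant import ctrl;print(ctrl.tcp_to_tips)"
python3 -m jog '[[[-30,35,-20,0,0,0.5,60],[-61.5,70,-60,0,0,1,60],[-61.5,70,-105,0,0,1,60],[-61.5,70,-150,0,0,1,60],[-61.5,70,-180,0,0,1,60],[-61.5,70,-180,0,0,1,60],[-61.5,70,-180,0,0,1,60]]]'
python3 - <<'E'
from h import *
f=ctrl.grab_frame("wrist");save(f,"w5");print(ctrl.read_state()["position"],ctrl.read_state()["ee_rot"])
E
```

```text
0.014
time_s: 4.05
position: [0.5341, 0.1553, 0.0657]
ee_rot: [-3.084, 0.601, 0.001]
contact_force: [1.3, -0.5, 0.4]
opening: 0.0601
[0.53562761 0.15539673 0.06717117] [-3.08244087  0.60109898 -0.00474851]
```

View pics/w5.png

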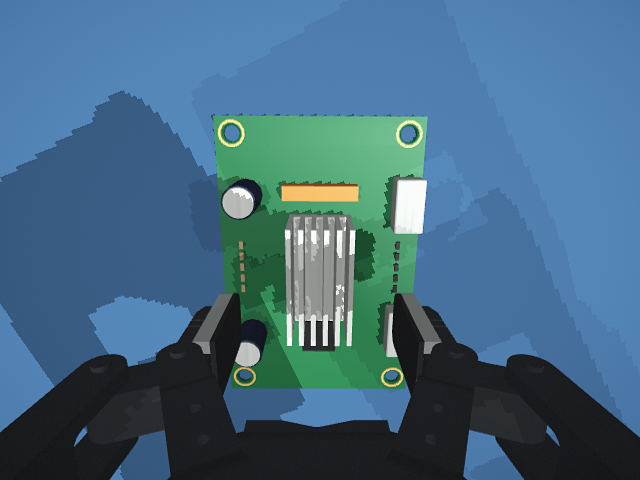

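```bash
python3 -m jog '[[[0,-2,-20,0,0,-0.2,60],[0,-2,-39,0,0,-0.2,60],[0,-2,-39,0,0,-0.2,60],[0,-2,-39,0,0,-0.2,25],[0,-2,-39,0,0,-0.2,20],[0,-2,-39,0,0,-0.2,20],[0,-2,-39,0,0,-0.2,20],[0,-2,-39,0,0,-0.2,20]]]' 60
python3 - <<'E'
from h import *
f=ctrl.grab_frame("wrist");save(f,"w6");print(ctrl.read_state()["position"],ctrl.read_state()["ee_rot"])
E
```

```text
time_s: 4.9
position: [0.5364, 0.1532, 0.0288]
ee_rot: [-3.081, 0.607, -0.007]
contact_force: [-0.7, -1.0, 6.1]
opening: 0.0288
[0.53637135 0.15323138 0.02882168] [-3.08123542  0.60654325 -0.00701444]
```

View pics/w6.png

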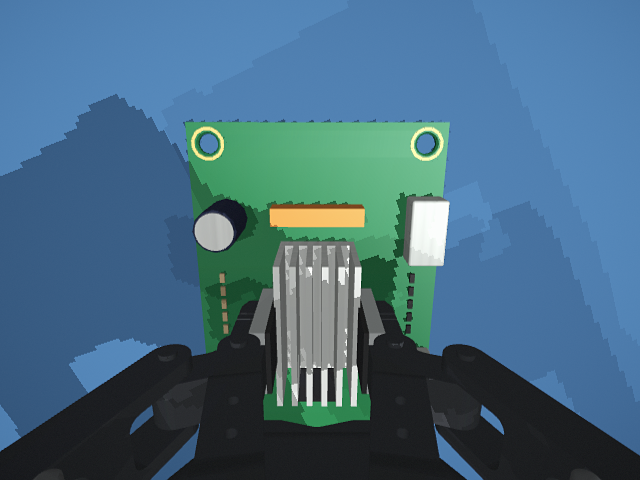

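```bash
python3 -m jog '[[[0,0,5,0,0,0,20],[0,0,15,0,0,0,20],[0,0,50,0,0,0,20],[0,0,95,0,0,0,20],[0,0,120,0,0,0,20],[0,0,120,0,0,0,20],[0,0,120,0,0,0,20]]]' 60
python3 - <<'E'
from h import *
f=ctrl.grab_frame("wrist");save(f,"w7");np.savez("f7.npz",**f)
f=ctrl.grab_frame("scene");save(f,"s7");print(ctrl.read_state())
E
```

```text
time_s: 5.65
position: [0.5335, 0.153, 0.1459]
ee_rot: [3.082, -0.607, -0.001]
contact_force: [-0.8, -0.2, -5.0]
opening: 0.0288
{'time_s': 5.75, 'qpos': array([1.23296748e-01, 2.69460508e-01, 1.68823831e+00, 3.19890779e-05,
       1.18933373e+00, 2.08298662e+00]), 'qvel': array([-0.00017896,  0.01339765,  0.0043918 , -0.00074211,  0.00070623,
       -0.00072593]), 'tau': array([-1.40301508e-02, -4.14973211e+01, -2.89791191e+01,  2.10645063e-03,
       -4.99152427e-02,  3.52203574e-05]), 'position': array([0.53189589, 0.15278381, 0.14363138]), 'ee_rot': array([ 3.08073461, -0.60672384, -0.00812745]), 'contact_force': array([ 0.17987412, -0.26153978, -5.32923475]), 'torque': array([0.06496604, 0.02411527, 0.0331607 ]), 'opening': 0.028933589307914103}
```

View pics/w7.png

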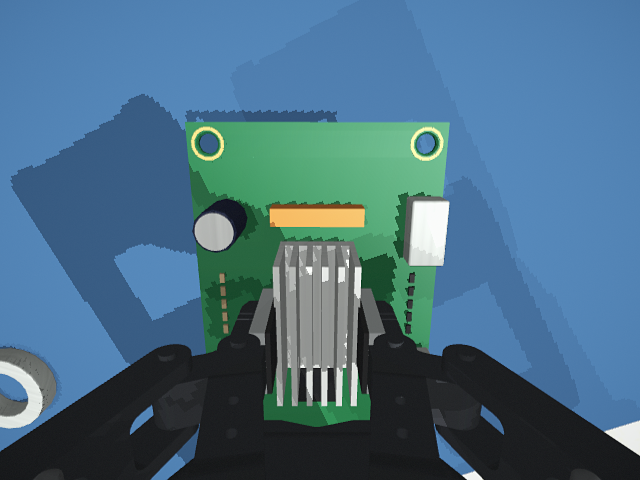

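View pics/s7.png

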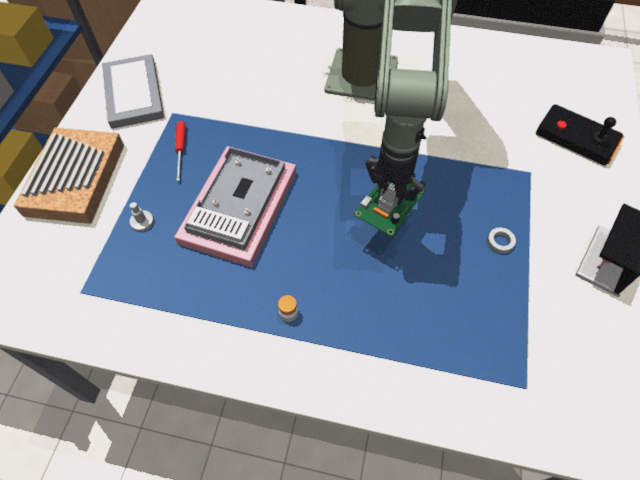

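```bash
python3 - <<'E'
from h import *
f=np.load("f7.npz");g=[(207,143),(427,143)];c=[]
for x,y in g:
    cr=f["img"][y-22:y+23,x-22:x+23].astype(int)
    m=((cr[...,2]>110)&(cr[...,0]<cr[...,2]*0.8)).astype(np.uint8)
    pts=np.argwhere(m)[:,::-1].astype(np.float32);(cx,cy),r=cv2.minEnclosingCircle(pts);c.append((x-22+cx,y-22+cy));print(c[-1],r)
# level plane: choose z with separation 84
from scipy.optimize import brentq
z=brentq(lambda z:np.linalg.norm(onz(f,c[0],z)-onz(f,c[1],z))-.084,0.05,.2)
A,B=onz(f,c[0],z),onz(f,c[1],z);print(A,B)
d=(A-B)/np.linalg.norm(A-B);yaw=np.degrees(np.arctan2(-d[0],d[1]));ex=np.array([d[1],-d[0],0]);
print("yaw",yaw,"centre",(A+B)/2-.067*ex, f["cam_to_world"].round(4).tolist())
E
```

```text
(207.26922988891602, 143.03846168518066) 17.60901641845703
(426.5263156890869, 143.44736862182617) 17.16043472290039
[0.60977809 0.1662802  0.12238023] [0.57782903 0.08859328 0.12238023]
yaw -22.355113417753156 centre [0.531839   0.15291992 0.12238023] [[-0.3786, -0.8867, -0.2652, 0.6012], [-0.9256, 0.3631, 0.1073, 0.1248], [0.0012, 0.2861, -0.9582, 0.2746], [0.0, 0.0, 0.0, 1.0]]
```

```bash
python3 -m jog '[[[-3,-42,0,0,0,2,20],[-6,-84,0,0,0,4,20],[-9,-126,0,0,0,6,20],[-12,-168,0,0,0,8,20],[-15,-210,0,0,0,10,20],[-18,-252,0,0,0,12,20],[-20,-294,0,0,0,14,20],[-23,-336,0,0,0,16,20],[-25,-364.5,0,0,0,16,20],[-25,-364.5,0,0,0,16,20]]]' 60
python3 -m jog '[[[0,0,-15,0,0,0,20],[0,0,-26,0,0,0,20],[0,0,-26,0,0,0,20],[0,0,-26,0,0,0,20]]]'
python3 - <<'E'
from h import *
f=ctrl.grab_frame("wrist");save(f,"w8");np.savez("f8.npz",**f)
f=ctrl.grab_frame("top");save(f,"t8");np.savez("t8.npz",**f)
f=ctrl.grab_frame("scene");np.savez("s8.npz",**f)
cv2.imwrite("pics/z8.png",np.hstack([cv2.resize(np.load("t8.npz")["img"][190:340,335:445],(440,600),interpolation=2)]))
cv2.imwrite("pics/zs8.png",cv2.resize(f["img"][120:270,160:320],(640,600),interpolation=2))
E
```

```text
time_s: 6.75
position: [0.5075, -0.2148, 0.1438]
ee_rot: [-3.136, 0.18, 0.005]
contact_force: [-0.1, 0.2, -4.7]
opening: 0.0287
time_s: 7.15
position: [0.5084, -0.2098, 0.1187]
ee_rot: [-3.135, 0.169, 0.005]
contact_force: [-0.2, -0.3, -3.9]
opening: 0.0291
```

View pics/w8.png

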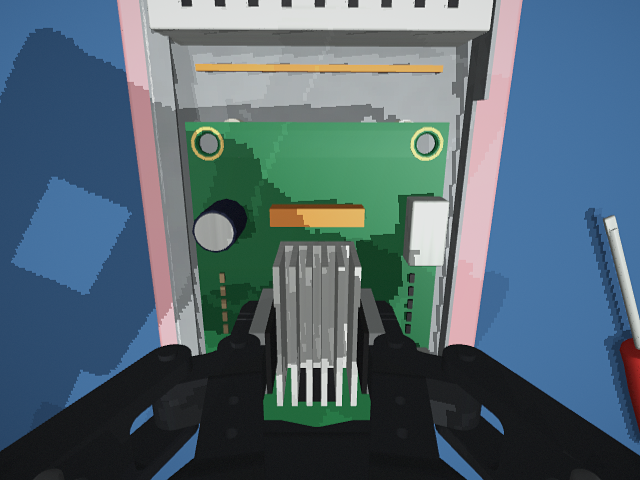

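View pics/zs8.png

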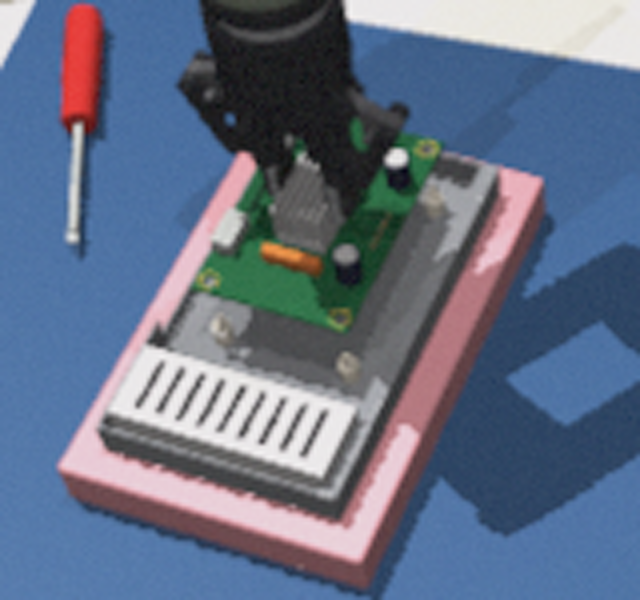

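```bash
python3 - <<'E'
from h import *
s=np.load("s8.npz");t=np.load("t8.npz")
crops=[]
for (u,v) in [(212,190),(245,199),(267,157),(215,201),(247,210),(268,170)]:
    crops.append(cv2.resize(s["img"][v-10:v+11,u-10:u+11],(252,252),interpolation=0))
cv2.imwrite("pics/z9.png",np.vstack([np.hstack(crops[:3]),np.hstack(crops[3:])]))
E
```

```text
(no output)
```

View pics/z9.png

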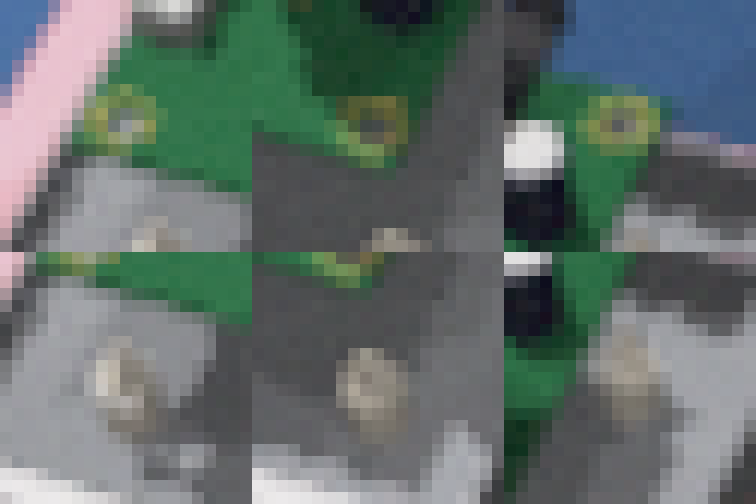

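View pics/z8.png

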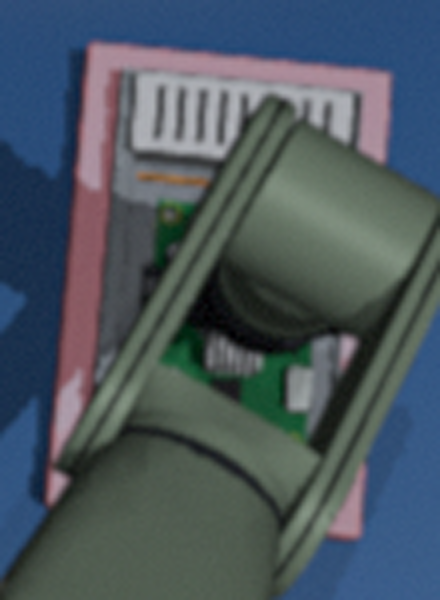

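```bash
python3 - <<'E'
from h import *
f=np.load("f8.npz");R=f["cam_to_world"];print(R[:3,3])
yaw=np.radians(-6.4);ex=np.array([np.cos(yaw),np.sin(yaw),0]);ey=np.array([-ex[1],ex[0],0]);s=np.array([.509,-.2117,.0524])
for n,y in(("post1",42),("post2",-42)):
    p=s+.067*ex+y/1000*ey
    print(n,proj(f,p),proj(f,p+[0,0,.0105]), proj(f,p+[0,0,.045]))
im=f["img"]
cv2.imwrite("pics/z10.png",cv2.resize(im[100:180,180:450],None,fx=2.9,fy=2.9,interpolation=2))
E
```

```text
[ 0.58131241 -0.21847427  0.24719183]
post1 [233.08246992 132.39369783] [228.3595136  133.05334959] [208.23064904 135.86473297]
post2 [405.70912395 133.16557523] [410.73189683 133.86861819] [432.13691502 136.86470176]
```

View pics/z10.png

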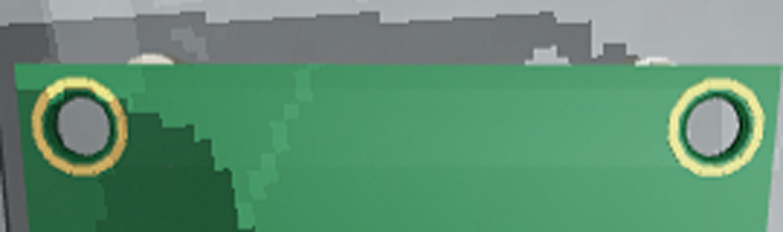

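```bash
cat >> h.py <<'E'
from scipy.optimize import brentq
def holes12(f,g=((207,143),(427,143)),w=22):
    c=[]
    for x,y in g:
        cr=f["img"][y-w:y+w+1,x-w:x+w+1].astype(int)
        m=((cr[...,2]>100)&(cr[...,0]<cr[...,2]*0.7)&(cr[...,1]>cr[...,0])).astype(np.uint8)
        pts=np.argwhere(m)[:,::-1].astype(np.float32);(cx,cy),r=cv2.minEnclosingCircle(pts);c.append((x-w+cx,y-w+cy));print(c[-1],r)
    z=brentq(lambda z:np.linalg.norm(onz(f,c[0],z)-onz(f,c[1],z))-.084,0.02,.2)
    A,B=onz(f,c[0],z),onz(f,c[1],z)
    d=(A-B)/np.linalg.norm(A-B);yaw=np.degrees(np.arctan2(-d[0],d[1]));ex=np.array([d[1],-d[0],0])
    return (A+B)/2,yaw,(A+B)/2-.067*ex
E
python3 - <<'E'
from h import *
f=np.load("f8.npz")
print(holes12(f))
u=[(232.8,131.0),(405.9,131.0)]
A,B=[onz(f,x,.0524) for x in u];print((A+B)/2,np.linalg.norm(A-B))
E
```

```text
(206.8829002380371, 143.55947875976562) 17.4425048828125
(426.5, 143.5) 16.985387802124023
(array([ 0.57300664, -0.21755719,  0.09526431]), np.float64(-6.136445489425995), array([ 0.50639054, -0.21039512,  0.09526431]))
[ 0.57641673 -0.21922236  0.0524    ] 0.08412080428138013
```

```bash
python3 -m jog '[[[3,-1.3,-12,0,0,-0.2,20],[3,-1.3,-22,0,0,-0.2,20],[3,-1.3,-22,0,0,-0.2,20],[3,-1.3,-22,0,0,-0.2,20]]]'
python3 - <<'E'
from h import *
f=ctrl.grab_frame("wrist");save(f,"w11");np.savez("f11.npz",**f)
im=f["img"]
cv2.imwrite("pics/z11.png",cv2.resize(im[100:180,180:450],None,fx=2.9,fy=2.9,interpolation=2))
print(holes12(f),f["cam_to_world"].round(4).tolist(),ctrl.read_state()["position"])
yaw=np.radians(-6.4);ex=np.array([np.cos(yaw),np.sin(yaw),0]);ey=np.array([-ex[1],ex[0],0]);s=np.array([.509,-.2117,.0524])
for n,y in(("post1",42),("post2",-42)):
    p=s+.067*ex+y/1000*ey
    print(n,proj(f,p),proj(f,p+[0,0,.0105]))
E
```

```text
time_s: 7.7
position: [0.5115, -0.2124, 0.0973]
ee_rot: [-3.136, 0.178, 0.003]
contact_force: [-0.3, -0.8, -3.6]
opening: 0.0288
(206.5, 143.5) 17.39262580871582
(426.5, 143.5) 16.985387802124023
(array([ 0.57618043, -0.2205067 ,  0.07422065]), np.float64(-6.453783369223464), array([ 0.50960501, -0.21297578,  0.07422065])) [[-0.1124, -0.9517, -0.2858, 0.5843], [-0.9937, 0.1076, 0.0324, -0.2214], [-0.0, 0.2876, -0.9577, 0.2259], [0.0, 0.0, 0.0, 1.0]] [ 0.51198397 -0.21270251  0.09791616]
post1 [217.37325588 142.58089506] [211.09361138 143.93741143]
post2 [409.84416782 142.39509837] [415.76299674 143.74005626]
```

View pics/z11.png

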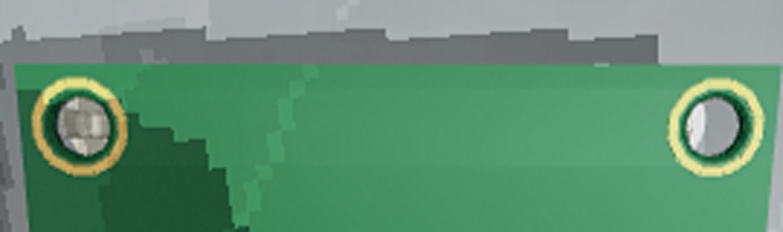

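```bash
python3 -m jog '[[[-0.3,1.4,-3,0,0,0,20],[-0.3,1.4,-6,0,0,0,20],[-0.3,1.4,-6,0,0,0,20],[-0.3,1.4,-6,0,0,0,20]]]'
python3 - <<'E'
from h import *
f=ctrl.grab_frame("wrist");save(f,"w12");np.savez("f12.npz",**f)
im=f["img"]
cv2.imwrite("pics/z12.png",np.hstack([cv2.resize(im[120:167,x-23:x+24],(390,390),interpolation=2) for x in(207,427)]))
cv2.imwrite("pics/zs12.png",cv2.resize(ctrl.grab_frame("scene")["img"][120:270,160:320],(640,600),interpolation=2))
print(ctrl.read_state()["position"],ctrl.read_state()["contact_force"])
E
```

```text
time_s: 8.15
position: [0.5118, -0.2113, 0.0922]
ee_rot: [-3.136, 0.178, 0.0]
contact_force: [0.7, -0.4, -3.5]
opening: 0.0288
[ 0.51198804 -0.21144642  0.09242959] [ 0.19202836 -0.30392537 -5.05111524]
```

View pics/z12.png

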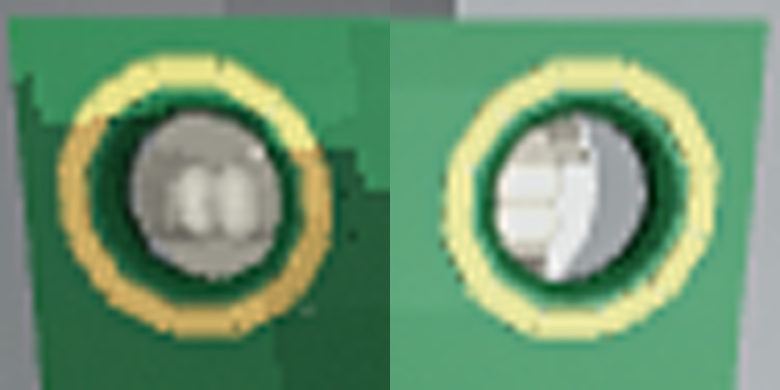

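View pics/zs12.png

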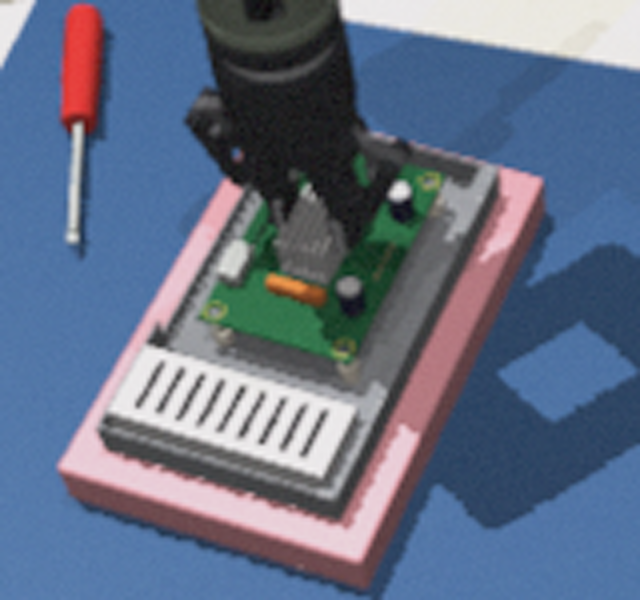

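```bash
python3 - <<'E'
from h import *
f=np.load("f12.npz")
m,yaw,c=holes12(f);print(m,yaw,c)
y=np.radians(-6.4);ex=np.array([np.cos(y),np.sin(y),0]);ey=np.array([-ex[1],ex[0],0]);s=np.array([.509,-.2117,.0524])
print("delta mid",(s+.067*ex-m)*1000)
im=f["img"].copy()
c2=[]
for x,v in((207,42),(427,-42)):
    big=cv2.resize(im[120:167,x-23:x+24],(390,390),interpolation=2)
    for h,col in((0,(0,0,255)),(.0105,(255,0,0))):
        p=proj(f,s+.067*ex+v/1000*ey+[0,0,h]);q=((p-[x-23,120]+.5)*390/47).astype(int);cv2.drawMarker(big,tuple(int(i) for i in q),col,0,15,2)
        if h==0:cv2.circle(big,tuple(int(i) for i in q),int(.0065*386.6/.168*8.3),col,1)
    c2.append(big)
cv2.imwrite("pics/z13.png",np.hstack(c2))
E
```

```text
(207.140625, 143.32500076293945) 17.368724822998047
(426.5, 143.5) 16.985387802124023
[ 0.57648313 -0.21956854  0.06876931] -6.495927390210264 [ 0.50991328 -0.21198866  0.06876931]
delta mid [ -0.90068218   0.40012272 -16.36930708]
```

View pics/z13.png

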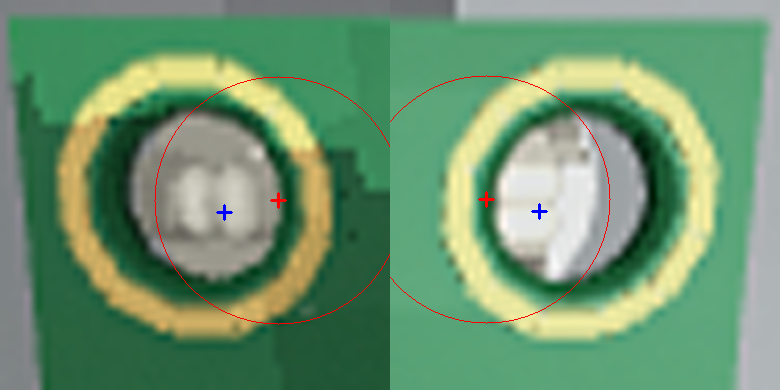

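```bash
python3 -m jog '[[[-0.4,0.9,-1,0,0,0,20],[-0.4,0.9,-3,0,0,0,20],[-0.4,0.9,-5,0,0,0,20],[-0.4,0.9,-6,0,0,0,20],[-0.4,0.9,-6,0,0,0,20]]]'
python3 - <<'E'
from h import *
f=ctrl.grab_frame("wrist");save(f,"w14");np.savez("f14.npz",**f)
im=f["img"]
cv2.imwrite("pics/z14.png",np.hstack([cv2.resize(im[120:167,x-23:x+24],(390,390),interpolation=2) for x in(207,427)]))
s=ctrl.read_state();print(s["position"],s["contact_force"],s["torque"])
print(holes12(f))
E
```

```text
time_s: 8.75
position: [0.5112, -0.2103, 0.0859]
ee_rot: [-3.136, 0.178, 0.001]
contact_force: [-0.3, -0.3, -5.0]
opening: 0.0288
[ 0.51137017 -0.21040159  0.08608514] [ 0.4899634   0.39895287 -3.84160934] [-0.02112722  0.00982814 -0.02826573]
(207.10799980163574, 143.41200065612793) 17.414731979370117
(426.79999923706055, 143.79999923706055) 16.973018646240234
(array([ 0.57585386, -0.2186233 ,  0.0627038 ]), np.float64(-6.550477794025631), array([ 0.50929125, -0.21098004,  0.0627038 ]))
```

View pics/z14.png

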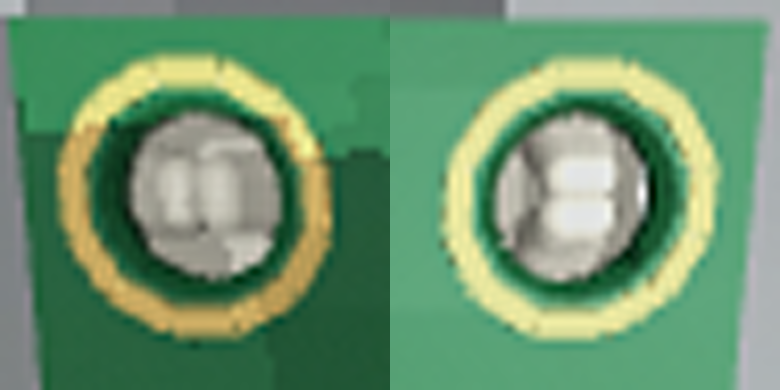

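```bash
python3 -m jog '[[[0,0,-1,0,0,0,20],[0,0,-2,0,0,0,20],[0,0,-2,0,0,0,20]]]'
python3 -m jog '[[[0,0,-1,0,0,0,20],[0,0,-2,0,0,0,20],[0,0,-2,0,0,0,20]]]'
python3 - <<'E'
from h import *
f=ctrl.grab_frame("wrist");save(f,"w15");np.savez("f15.npz",**f)
im=f["img"]
cv2.imwrite("pics/z15.png",np.hstack([cv2.resize(im[120:167,x-23:x+24],(390,390),interpolation=2) for x in(207,427)]))
s=ctrl.read_state();print(s["position"],s["contact_force"],s["torque"])
E
```

```text
time_s: 9.1
position: [0.5115, -0.2105, 0.0843]
ee_rot: [3.136, -0.178, 0.0]
contact_force: [-0.1, 0.1, -2.9]
opening: 0.0288
time_s: 9.4
position: [0.5116, -0.2106, 0.0827]
ee_rot: [3.136, -0.178, 0.0]
contact_force: [-1.6, -0.6, 0.3]
opening: 0.0285
[ 0.51161028 -0.2105856   0.08267972] [-1.86021218  0.71085809  1.27920493] [ 0.11360934  0.17778005 -0.00918471]
```

View pics/z15.png

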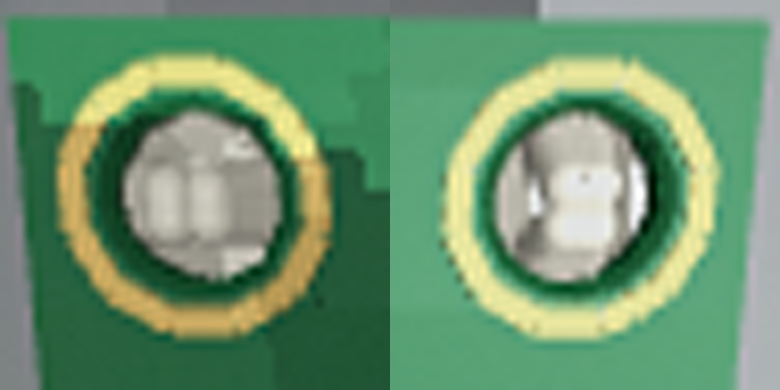

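```bash
python3 -m jog '[[[0,0,0,0,0,0,30],[0,0,0,0,0,0,34],[0,0,0,0,0,0,42],[0,0,0,0,0,0,50],[0,0,0,0,0,0,50]]]'
python3 - <<'E'
from h import *
f=ctrl.grab_frame("wrist");save(f,"w16");np.savez("f16.npz",**f)
s=ctrl.read_state();print(s["position"],s["contact_force"],s["torque"],s["opening"])
E
```

```text
time_s: 9.95
position: [0.5117, -0.2106, 0.0824]
ee_rot: [3.136, -0.178, 0.001]
contact_force: [-0.3, 0.8, -0.9]
opening: 0.0501
[ 0.51162286 -0.21052447  0.08236515] [-0.39032962 -0.36910173 -1.10551109] [-0.03710354  0.01408995 -0.01339382] 0.050267285367287036
```

View pics/w16.png

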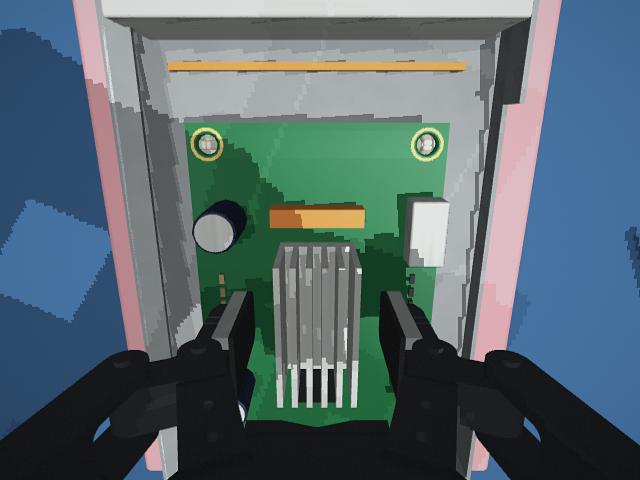

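```bash
python3 -m jog '[[[0,0,20,0,0,0,50],[5,0,55,0,0,0,50],[15,0,95,0,0,0,50],[25,0,120,0,0,0,20],[25,0,120,0,0,0,0],[25,0,120,0,0,0,0],[25,0,120,0,0,0,0]]]'
python3 - <<'E'
from h import *
f=ctrl.grab_frame("wrist");save(f,"w17");np.savez("f17.npz",**f)
s=ctrl.read_state();print(s["position"],s["contact_force"],s["torque"],s["opening"])
E
```

```text
time_s: 10.7
position: [0.5351, -0.2098, 0.2003]
ee_rot: [-3.135, 0.178, 0.006]
contact_force: [-0.1, 0.6, -0.3]
opening: 0.0
[ 0.53491004 -0.20972629  0.2000182 ] [ 0.92370437  0.81341132 -0.17831201] [ 0.04392164 -0.05477471 -0.00058978] 0.00028800189547276313
```

View pics/w17.png

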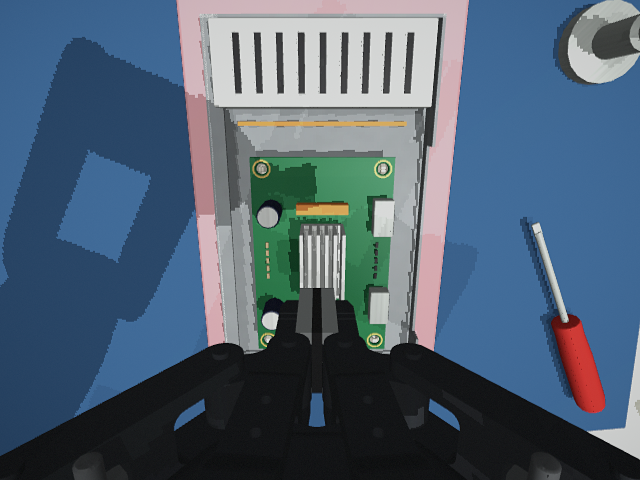

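```bash
python3 - <<'E'
from h import *
f=np.load("f17.npz");im=f["img"]
cv2.imwrite("pics/z17.png",np.hstack([cv2.resize(im[y-14:y+15,x-14:x+15],(200,200),interpolation=2) for x,y in((262,169),(383,169),(374,340),(269,340))]))
m,yaw,c=holes12(f,((262,169),(383,169)),13);print(m,yaw,c)
y=np.radians(-6.4);ex=np.array([np.cos(y),np.sin(y),0]);print("mid posts",np.array([.509,-.2117,.0524])+.067*ex)
E
```

```text
(260.95985412597656, 168.38321208953857) 9.271490097045898
(382.625, 168.375) 9.015711784362793
[ 0.57615691 -0.21880784  0.05944997] -6.4454512633936725 [ 0.50958041 -0.2112866   0.05944997]
mid posts [ 0.57558245 -0.21916842  0.0524    ]
```

View pics/z17.png

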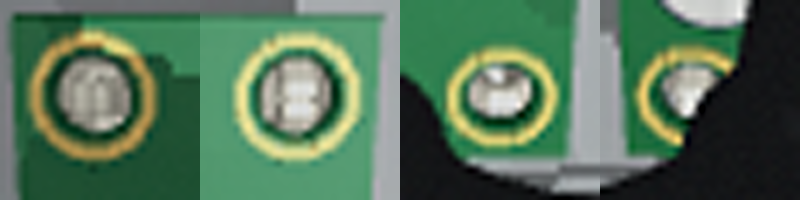

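```bash
python3 -m jog '[[[38,-8.5,0,0,0,0,0],[38,-8.5,-40,0,0,0,0],[38,-8.5,-80,0,0,0,0],[38,-8.5,-105,0,0,0,0],[38,-8.5,-118,0,0,0,0],[38,-8.5,-118,0,0,0,0],[38,-8.5,-118,0,0,0,0]]]'
python3 - <<'E'
from h import *
f=ctrl.grab_frame("wrist");save(f,"w18")
f=ctrl.grab_frame("scene");save(f,"s18");cv2.imwrite("pics/zs18.png",cv2.resize(f["img"][120:270,160:320],(640,600),interpolation=2))
s=ctrl.read_state();print(s["position"],s["contact_force"])
E
```

```text
time_s: 11.45
position: [0.5748, -0.2192, 0.0847]
ee_rot: [3.136, -0.178, 0.001]
contact_force: [0.5, -0.5, 0.5]
opening: -0.0004
[ 0.57588172 -0.21977256  0.08634538] [-0.56252429 -0.26923977  0.21703063]
```

View pics/w18.png

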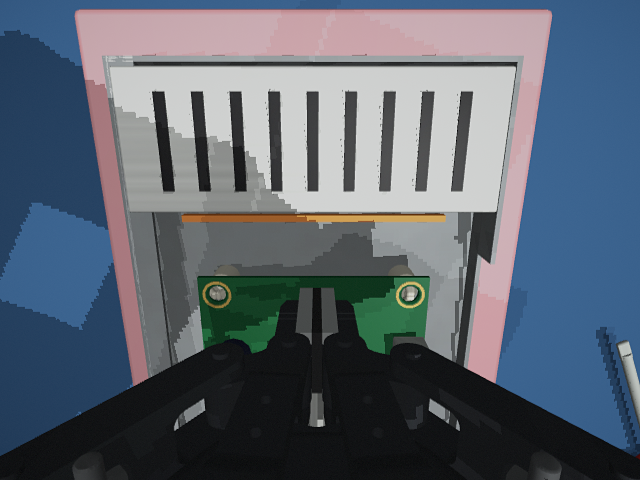

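View pics/zs18.png

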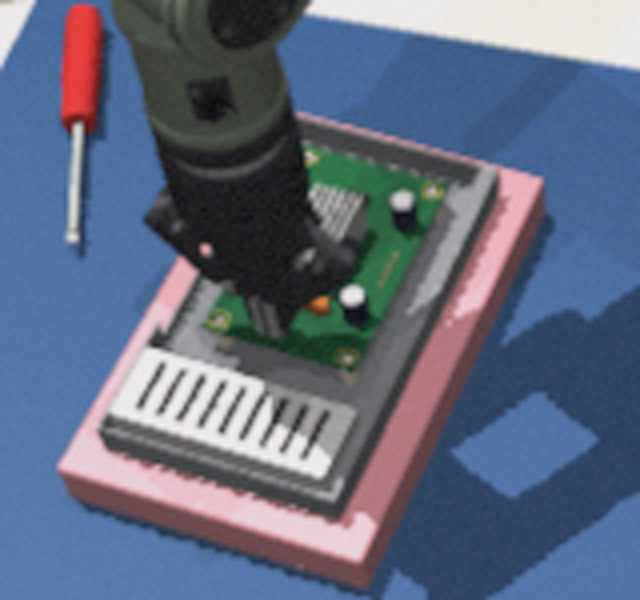

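```bash
python3 -m jog '[[[0,0,-4,0,0,0,0],[0,0,-8,0,0,0,0],[0,0,-8,0,0,0,0]]]'; python3 -m jog '[[[0,0,-2,0,0,0,0],[0,0,-4,0,0,0,0],[0,0,-4,0,0,0,0]]]'
```

```text
time_s: 11.85
position: [0.5742, -0.2188, 0.0761]
ee_rot: [-3.136, 0.178, 0.001]
contact_force: [0.3, 0.0, 0.3]
opening: -0.0
time_s: 12.15
position: [0.5746, -0.219, 0.0724]
ee_rot: [3.136, -0.178, 0.0]
contact_force: [-0.3, 0.4, 2.1]
opening: 0.0001
```

Contact at about TCP z 0.073. Going on in small steps.

```bash
for i in 1 2; do :; done; python3 -m jog '[[[0,0,-1,0,0,0,0],[0,0,-2,0,0,0,0],[0,0,-2,0,0,0,0]]]'; python3 -m jog '[[[0,0,-1,0,0,0,0],[0,0,-2,0,0,0,0],[0,0,-2,0,0,0,0]]]'
```

```text
time_s: 12.45
position: [0.5746, -0.219, 0.0709]
ee_rot: [3.136, -0.178, 0.0]
contact_force: [-1.1, 1.3, 5.2]
opening: 0.0001
time_s: 12.75
position: [0.5747, -0.2191, 0.0695]
ee_rot: [3.136, -0.178, 0.0]
contact_force: [-3.1, 2.3, 8.8]
opening: -0.0001
```

```bash
python3 -m jog '[[[0,0,-1,0,0,0,0],[0,0,-2,0,0,0,0],[0,0,-2,0,0,0,0]]]'; python3 -m jog '[[[0,0,-1,0,0,0,0],[0,0,-2,0,0,0,0],[0,0,-2,0,0,0,0]]]'
```

```text
time_s: 13.05
position: [0.5748, -0.2191, 0.0681]
ee_rot: [3.136, -0.177, 0.0]
contact_force: [-4.0, 2.1, 11.9]
opening: -0.0001
time_s: 13.35
position: [0.5749, -0.2192, 0.0668]
ee_rot: [3.136, -0.177, 0.001]
contact_force: [-5.4, 2.1, 15.1]
opening: 0.0001
```

```bash
python3 -m jog '[[[-0.5,0,-1,0,0,0,0],[-0.6,0.3,-2,0,0,0,0],[-0.6,0.3,-2,0,0,0,0]]]'; python3 -m jog '[[[0,0,-1,0,0,0,0],[0,0,-1,0,0,0,0]]]'
```

```text
time_s: 13.65
position: [0.5749, -0.2191, 0.0654]
ee_rot: [3.136, -0.177, 0.003]
contact_force: [-4.3, 3.0, 16.2]
opening: 0.0002
time_s: 13.85
position: [0.5749, -0.2192, 0.0647]
ee_rot: [3.136, -0.177, 0.003]
contact_force: [-4.9, 3.4, 17.0]
opening: -0.0001
```

```bash
python3 -m jog '[[[0,-0.3,-1,0,0,0,0],[0,-0.3,-1,0,0,0,0]]]'; python3 -m jog '[[[0,0,-1,0,0,0,0],[0,0,-1,0,0,0,0]]]'; python3 -m jog '[[[0,0,-1,0,0,0,0],[0,0,-1,0,0,0,0]]]'
```

```text
time_s: 14.05
position: [0.575, -0.2192, 0.0634]
ee_rot: [3.136, -0.177, 0.004]
contact_force: [-4.4, 3.4, 14.7]
opening: -0.0004
time_s: 14.25
position: [0.5751, -0.2193, 0.0625]
ee_rot: [3.136, -0.177, 0.004]
contact_force: [-1.2, 1.2, 5.5]
opening: 0.0
time_s: 14.45
position: [0.5751, -0.2194, 0.0612]
ee_rot: [3.136, -0.177, 0.004]
contact_force: [-2.8, 2.0, 13.9]
opening: 0.0001
```

```bash
python3 -m jog '[[[0,0,-1,0,0,0,0],[0,0,-1,0,0,0,0]]]'; python3 -m jog '[[[0,0,-1,0,0,0,0],[0,0,-1,0,0,0,0]]]'; python3 -m jog '[[[0,0,-1,0,0,0,0],[0,0,-1,0,0,0,0]]]';python3 - <<'E'
from h import *
f=ctrl.grab_frame("wrist");save(f,"w19");np.savez("f19.npz",**f)
cv2.imwrite("pics/z19.png",cv2.resize(f["img"][200:360,100:520],None,fx=1.9,fy=1.9,interpolation=2))
s=ctrl.read_state();print(s["position"],s["contact_force"])
E
```

```text
time_s: 14.65
position: [0.5752, -0.2194, 0.0605]
ee_rot: [3.136, -0.177, 0.004]
contact_force: [-4.2, 1.9, 16.2]
opening: 0.0001
time_s: 14.85
position: [0.5752, -0.2194, 0.0599]
ee_rot: [3.136, -0.177, 0.004]
contact_force: [-4.6, 3.4, 17.6]
opening: -0.0002
time_s: 15.05
position: [0.5752, -0.2195, 0.0592]
ee_rot: [3.136, -0.177, 0.004]
contact_force: [-6.0, 3.2, 19.7]
opening: -0.0
[ 0.57520048 -0.21946909  0.05922593] [-6.24150052  3.37574734 19.69919444]
```

View pics/z19.png

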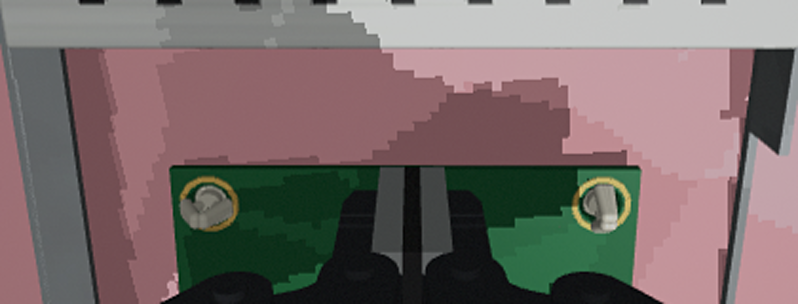

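```bash
python3 -m jog '[[[0,0,5,0,0,0,0],[0,0,30,0,0,0,0],[0,0,78,0,0,0,0],[-45,5,78,0,0,0,0],[-90,10,78,0,0,0,0],[-129,15,78,0,0,0,0],[-129,15,50,0,0,0,0],[-129,15,30,0,0,0,0],[-129,15,25,0,0,0,0],[-129,15,25,0,0,0,0]]]';python3 - <<'E'
from h import *
f=ctrl.grab_frame("wrist");save(f,"w20");np.savez("f20.npz",**f)
f=ctrl.grab_frame("scene");save(f,"s20");cv2.imwrite("pics/zs20.png",cv2.resize(f["img"][120:270,160:320],(640,600),interpolation=2))
s=ctrl.read_state();print(s["position"],s["contact_force"])
E
```

```text
time_s: 16.1
position: [0.4443, -0.2035, 0.0794]
ee_rot: [-3.135, 0.178, 0.003]
contact_force: [0.2, -0.1, 0.0]
opening: 0.0
[ 0.44571216 -0.20442636  0.08093643] [0.31408458 0.49545905 0.77970545]
```

View pics/w20.png

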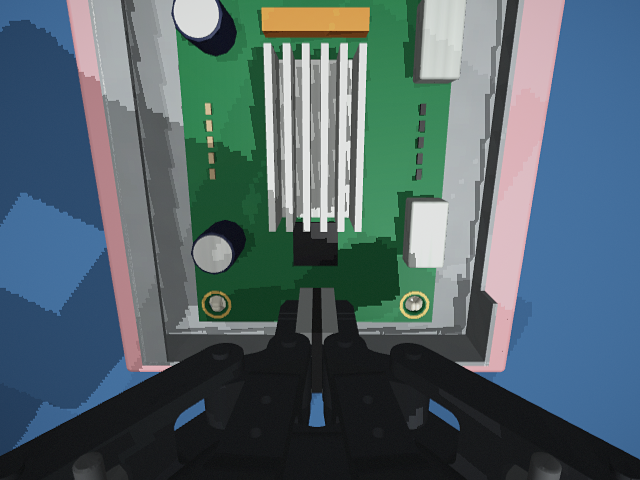

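View pics/zs20.png

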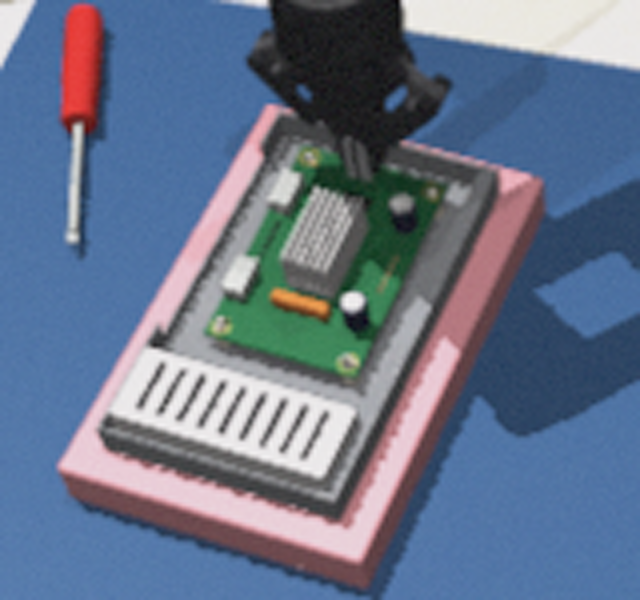

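```bash
python3 -m jog '[[[2,0,-2,0,0,0,0],[2,0,-5,0,0,0,0],[2,0,-5,0,0,0,0]]]'; python3 -m jog '[[[0,0,-1.5,0,0,0,0],[0,0,-3,0,0,0,0],[0,0,-3,0,0,0,0]]]'; python3 -m jog '[[[0,0,-1,0,0,0,0],[0,0,-2,0,0,0,0],[0,0,-2,0,0,0,0]]]'; python3 -m jog '[[[0,0,-1,0,0,0,0],[0,0,-2,0,0,0,0],[0,0,-2,0,0,0,0]]]'
```

```text
time_s: 16.5
position: [0.4471, -0.204, 0.0753]
ee_rot: [3.136, -0.177, 0.0]
contact_force: [-1.0, 0.3, -0.0]
opening: 0.0
time_s: 16.8
position: [0.447, -0.204, 0.0723]
ee_rot: [3.136, -0.178, 0.0]
contact_force: [0.3, 0.3, 1.6]
opening: -0.0001
time_s: 17.1
position: [0.4471, -0.2041, 0.0707]
ee_rot: [3.136, -0.178, 0.001]
contact_force: [-1.2, 0.9, 5.2]
opening: 0.0001
time_s: 17.4
position: [0.4471, -0.2041, 0.0691]
ee_rot: [3.136, -0.178, 0.0]
contact_force: [-1.7, 2.4, 8.6]
opening: 0.0002
```

```bash
python3 -m jog '[[[0,0,-1,0,0,0,0],[0,0,-2,0,0,0,0],[0,0,-2,0,0,0,0]]]'; python3 -m jog '[[[0,0,-1,0,0,0,0],[0,0,-2,0,0,0,0],[0,0,-2,0,0,0,0]]]'; python3 -m jog '[[[0,0,-1,0,0,0,0],[0,0,-1,0,0,0,0]]]';  python3 -m jog '[[[0,0,-1,0,0,0,0],[0,0,-1,0,0,0,0]]]'
```

```text
time_s: 17.7
position: [0.4471, -0.2042, 0.0675]
ee_rot: [3.136, -0.177, 0.0]
contact_force: [-3.4, 2.4, 12.3]
opening: 0.0002
time_s: 18.0
position: [0.4473, -0.2042, 0.0659]
ee_rot: [3.136, -0.177, 0.001]
contact_force: [-3.4, 2.9, 14.1]
opening: -0.0001
time_s: 18.2
position: [0.4473, -0.2042, 0.0651]
ee_rot: [3.136, -0.177, 0.001]
contact_force: [-5.0, 2.6, 15.2]
opening: -0.0
time_s: 18.4
position: [0.4473, -0.2043, 0.0643]
ee_rot: [3.136, -0.177, 0.0]
contact_force: [-4.5, 3.1, 16.9]
opening: 0.0001
```

```bash
python3 -m jog '[[[0,0,-1,0,0,0,0],[0,0,-1,0,0,0,0]]]';  python3 -m jog '[[[0,0,-1,0,0,0,0],[0,0,-1,0,0,0,0]]]'; python3 -m jog '[[[0,0,-1,0,0,0,0],[0,0,-1,0,0,0,0]]]'
```

```text
time_s: 18.6
position: [0.4475, -0.2044, 0.0628]
ee_rot: [3.136, -0.177, 0.002]
contact_force: [-2.3, 1.9, 10.3]
opening: -0.0004
time_s: 18.8
position: [0.4475, -0.2044, 0.0618]
ee_rot: [3.136, -0.177, 0.002]
contact_force: [-2.5, 1.6, 12.9]
opening: 0.0003
time_s: 19.0
position: [0.4475, -0.2045, 0.061]
ee_rot: [3.136, -0.177, 0.001]
contact_force: [-3.1, 1.8, 14.0]
opening: -0.0003
```

```bash
python3 -m jog '[[[0,0,-1,0,0,0,0],[0,0,-1,0,0,0,0]]]';  python3 -m jog '[[[0,0,-1,0,0,0,0],[0,0,-1,0,0,0,0]]]'; python3 -m jog '[[[0,0,-1,0,0,0,0],[0,0,-1,0,0,0,0]]]'; python3 - <<'E'
from h import *
f=ctrl.grab_frame("wrist");save(f,"w21");np.savez("f21.npz",**f)
cv2.imwrite("pics/z21.png",cv2.resize(f["img"][200:360,100:520],None,fx=1.9,fy=1.9,interpolation=2))
E
```

```text
time_s: 19.2
position: [0.4475, -0.2045, 0.0603]
ee_rot: [3.136, -0.177, 0.001]
contact_force: [-4.2, 2.5, 15.8]
opening: -0.0003
time_s: 19.4
position: [0.4475, -0.2044, 0.0595]
ee_rot: [3.136, -0.177, 0.001]
contact_force: [-5.3, 3.7, 18.1]
opening: -0.0005
time_s: 19.6
position: [0.4475, -0.2044, 0.0587]
ee_rot: [3.136, -0.177, 0.001]
contact_force: [-5.4, 3.1, 20.0]
opening: -0.0
```

View pics/z21.png

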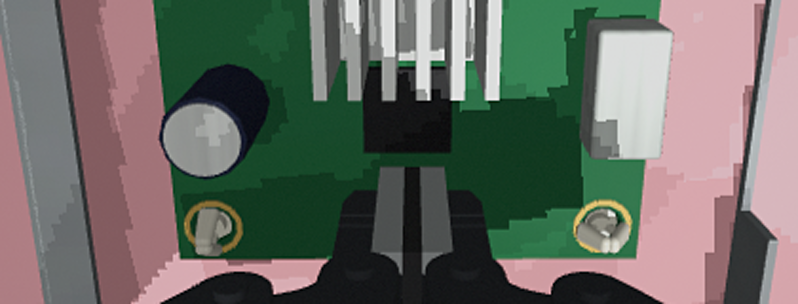

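```bash
python3 -m jog '[[[0,0,-1,0,0,0,0],[0,0,-1,0,0,0,0]]]';  python3 -m jog '[[[0,0,-1,0,0,0,0],[0,0,-1,0,0,0,0]]]'; python3 -m jog '[[[0,0,4,0,0,0,0],[0,0,20,0,0,0,0],[0,0,60,0,0,0,0],[15,0,100,0,0,0,0],[30,0,130,0,0,0,0],[30,0,130,0,0,0,0],[30,0,130,0,0,0,0]]]'; python3 - <<'E'
from h import *
f=ctrl.grab_frame("wrist");save(f,"w22");np.savez("f22.npz",**f)
print(ctrl.read_state()["contact_force"])
E
```

```text
time_s: 19.85
position: [0.4476, -0.2045, 0.058]
ee_rot: [3.136, -0.177, 0.001]
contact_force: [-6.7, 4.3, 21.4]
opening: -0.0006
time_s: 20.05
position: [0.4475, -0.2045, 0.0572]
ee_rot: [3.136, -0.177, 0.001]
contact_force: [-7.2, 3.9, 23.6]
opening: -0.0003
time_s: 20.75
position: [0.4771, -0.2041, 0.1845]
ee_rot: [3.136, -0.177, 0.001]
contact_force: [-0.7, -0.5, 0.1]
opening: 0.0001
[ 0.06116708  0.63827422 -0.10819756]
```

View pics/w22.png

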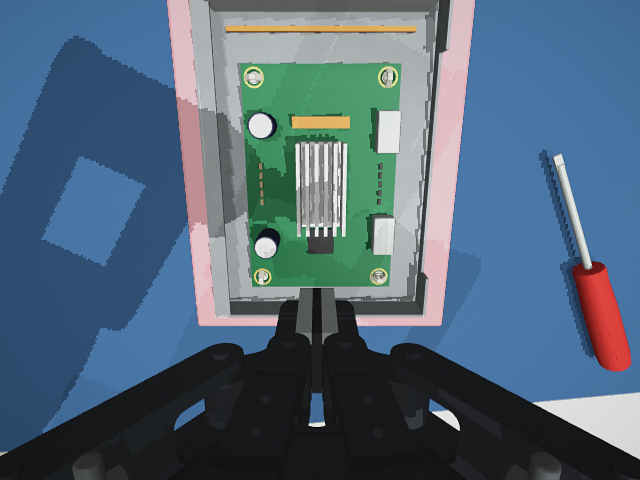

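```bash
python3 -m jog '[[[0,40,0,0,0,0,0],[0,70,0,0,0,0,0],[0,70,0,0,0,0,0],[0,70,0,0,0,0,0]]]'; python3 - <<'E'
from h import *
f=ctrl.grab_frame("wrist");save(f,"w23");np.savez("f23.npz",**f)
im=np.load("f22.npz")["img"]
cv2.imwrite("pics/z22.png",np.vstack([np.hstack([cv2.resize(im[y-16:y+17,x-16:x+17],(300,300),interpolation=2) for x,y in p]) for p in (((254,77),(388,77)),((263,277),(378,277)))]))
E
```

```text
time_s: 21.2
position: [0.4754, -0.1332, 0.1823]
ee_rot: [-3.136, 0.176, 0.006]
contact_force: [-0.6, -0.3, 0.3]
opening: 0.0
```

View pics/z22.png

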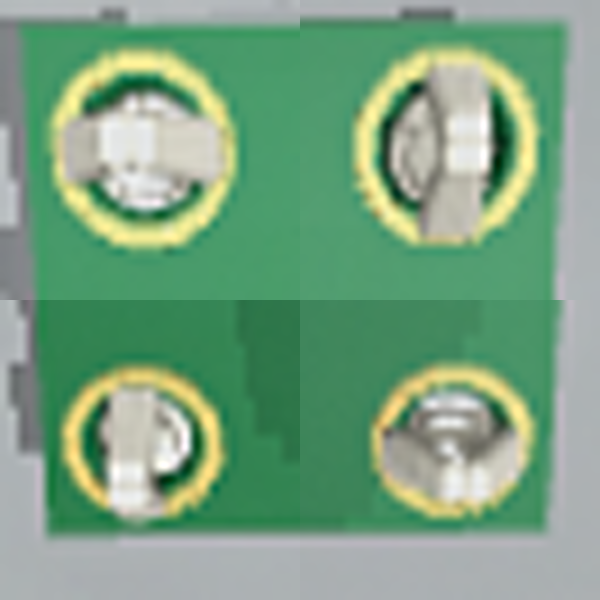

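View pics/w23.png

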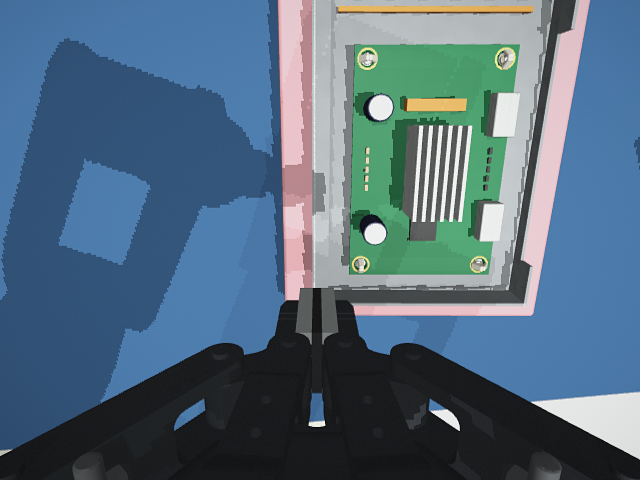

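```bash
python3 - <<'E'
from h import *
F=[np.load("f22.npz"),np.load("f23.npz")]
G=[[(254,77),(388,77),(378,277),(263,277)],[(368,59),(505,59),(479,265),(361,265)]]
C=[]
for f,g in zip(F,G):
    cc=[]
    for x,y in g:
        w=13;cr=f["img"][y-w:y+w+1,x-w:x+w+1].astype(int)
        m=((cr[...,2]>100)&(cr[...,0]<cr[...,2]*0.7)&(cr[...,1]>cr[...,0])).astype(np.uint8)
        p=np.argwhere(m)[:,::-1].astype(np.float32);e=cv2.fitEllipse(cv2.convexHull(p));cc.append((x-w+e[0][0],y-w+e[0][1]))
    C.append(cc)
P=[]
for u,v in zip(*C):
    p,r=tri([(F[0],u),(F[1],v)]);P.append(p);print(p.round(4),r)
P=np.array(P);print(P.mean(0))
for i in(0,1):
  for z in (P[:,2].mean(),.0535):
    Q=np.array([onz(F[i],u,z) for u in C[i]]);print([round(float(np.linalg.norm(Q[a]-Q[b])),4) for a,b in((0,1),(1,2),(2,3),(3,0))])
E
```

```text
[ 0.581  -0.1769  0.0529] [0.03, 0.03]
[ 0.5717 -0.2602  0.0535] [0.03, 0.03]
[ 0.4389 -0.2453  0.0539] [0.03, 0.03]
[ 0.4477 -0.1622  0.0526] [0.01, 0.01]
[ 0.509815   -0.21119229  0.05322265]
[0.0838, 0.1339, 0.0836, 0.1338]
[0.0837, 0.1337, 0.0835, 0.1337]
[0.084, 0.134, 0.084, 0.1339]
[0.0839, 0.1338, 0.0839, 0.1337]
```

```bash
python3 - <<'E'
from h import *
f=ctrl.grab_frame("scene");save(f,"s24")
print(ctrl.read_state()["contact_force"],ctrl.sign_off())
E
```

```text
the job is handed in; nothing more can be done
[0.10866852 0.35943965 0.4662495 ] None
```

View pics/s24.png

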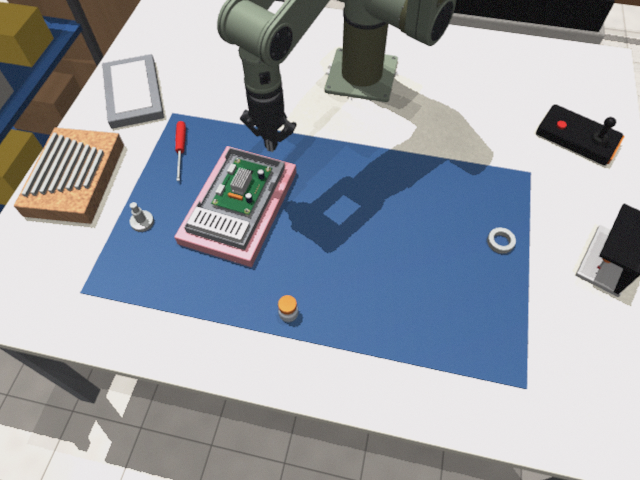

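The board is in the case with its sockets towards the low wall, and all four posts have clicked through. The job is handed in at about 21 s on the robot's clock.

**Placing:** I gripped the board by its heat sink and aligned its holes over the posts with the wrist camera. I then set it on the arrowheads and let go.

**Pressing:** I pressed the +x end first, then the -x end, on the bare strips with the fingers closed. At each end the force fell at the click, from 17 to 5.5 N at +x and from 17 to 10 N at -x. I then pressed on to seat the board, reaching about 20 N at +x and 24 N at -x. The sideways force stayed below about 8 N.

**Last checks:**
- **Barbs:** they are spread over the board at all four holes.
- **Height:** two wrist views put the hole rims at 52.6 to 53.9 mm. That is level to about 1 mm, which is what two views can resolve. It is also where a board fully home should be, about 6 mm below where it rested loose.
- **Position:** the board's centre came out within about 1 mm of the post centre measured at the start.
- **Bystanders:** the ring gauge, screwdriver, jar and shaft stand where they were in the scene picture, and the robot was touching nothing.

**Disagreements:** early alignment estimates differed by 1 to 3 mm from one picture to the next because of pose noise. I settled them by sighting the posts through the holes. The tilt during pressing was not measured directly; one end at a time should give about 3 degrees.

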